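# Load a glass blank into the tumbler and start it

### The arm

A 6-joint arm with a two-finger parallel gripper is mounted at the origin on the work surface. World frame = base frame: x ahead of the robot, y to its left, z up, the work surface at z = 0. Lengths are in m, angles in degrees, forces in N, time in s.
With the tool pointing down it reaches from about 0.375 to 0.9 m from the base axis. Payload 3.1 kg.
Tool frame: the origin (TCP) lies on the centre line of the jaws, within the pads' length; the fingertips stand finger_overhang ahead of it and the grasp point (between the pads) lies 5 mm behind it (finger_overhang is the distance from the TCP to the fingertips, in m); z points along the fingers, y is the line along which they close (so a half turn about z gives the same grasp; the last joint's range is limited). The gripper opens to 87 mm and grips with 3 to 60 N. Pads are 19 mm wide; open, the fingers measure 117 mm over their backs; the gripper's body (75 mm by 190 mm) begins 51 mm behind the grasp point.
Start: joints at [-74.513, 30.224, 82.088, -0, 67.689, -10.227], TCP at [0.271, -0.563, 0.237] pointing down, gripper open.
Joint ranges: [-176.69, 176.69], [-43.24, 126.21], [12.49, 139.97], [-82, 262], [0, 151.66], [-163.58, 163.58]. Speed limits (degrees/s): [159.86, 159.86, 180, 180, 180, 180].

### API

Orientations are given as a 3x3 rotation matrix whose columns are the frame's x, y, z axes.
In Python, from rig import read_state, capture, calibration, hand_in, finger_overhang gives the robot as it stands.
- The arm moves only by the tool send_rows, never from a script. Its argument "plan" is a list of rows, each a list of 5 numbers: the closure in counts, from 0 (fully open) to 255 (shut), then the shift along the tool's x, y, z in m, then the turn about the tool's z in rad. A call has 1 to 20 rows; each row shifts and turns the commanded pose from where the row before left it, along the tool's axes as they then stand; what a row does not reach is not made up. A row lasts 1/12 s, in which the tool goes at most 41.7 mm and 7.16 degrees, less where a joint would pass 70% of its speed; a pose out of reach is approached as far as the arm can. A call is refused whole if a number of a shift passes 0.0417 or a number of a turn 0.125, either way. A call with a gripper value outside its range is refused whole. The fingers move at their own pace and stop on an object; the grip force is fixed at half the most. Time passes only in rows, so rows that do not move let the fingers close. It gives the time, the measured TCP pose, the force, the opening and the grip force at its end, in the units of the state.
- read_state(): the state, without advancing time (a new reading comes with each control period).
- capture(name): name is "scene" or "top" or "wrist"; returns (picture, depth): 400x640x3 uint8, blue, green, red; 400x640 float32, m along the optical axis (not along the pixel's ray), 0 where there is no reading.
- calibration(name): a dict with "fx", "fy", "cx", "cy" (pixels), "xyz" and "rotation" of the camera in the world. Camera axes: x right, y down, z forward; pixel columns grow to the right and rows downward; lengths in m; the calibration is good to about 2 mm. The wrist camera is an equidistant fisheye: a pixel r from the principal point sees the ray r / f radians off the axis. A picture is of the moment at which its call begins: read the wrist's pose just before it. calibration takes no time and is no camera call; for the wrist camera it gives the pose at the moment of the call.
- hand_in(): hands the job in; it is judged then, once.
The state is a dict: "time_s": time; "joint_positions": joint angles; "qvel": joint speeds; "tau": joint torques, N m; "position": TCP position; "tcp_rot": TCP orientation; "force": force on the tool from outside, world axes, zero at the start; "moment": the same for the moment, N m; "opening": opening from 0.0 (shut) to 1.0 (fully open); "grasp_force": force on a finger pad.
Only numpy, scipy, OpenCV 4.12 (cv2) and the standard library are available. Lean on these libraries where they do the work, as an engineer would, in place of code of your own. Each camera call takes 0.05 s, during which the arm holds its last target. There are 200 camera calls.

### The job

Load the short round glass blank into the polishing tumbler: stand it in the pocket of the sprung loading slide on top, push the slide fully home by its push plate so that the blank drops into the bowl, and let the slide spring back shut. Then press the start button all the way down and let it come up. Leave the tall round blank and the square blank standing where they are.

Things in the scene. Friction and masses are not known exactly. Their poses are not given: they have to be found in the camera images.
- round_blank: The short round blank: upright amber glass cylinder, 30 mm diameter, 36 mm high, about 65 g, standing on a wooden board 15 mm thick. Origin: centre of its underside, z up. Its place in the row on the board varies.
- tall_blank: Same glass, upright cylinder 30 mm diameter but 66 mm high, on the same board. Not to be moved. Origin: centre of its underside. The three blanks stand in a rough row, with 70 mm or more between centres.
- square_blank: Same glass, upright square block 30 x 30 x 36 mm high, on the same board. Not to be moved. Origin: centre of its underside.
- tumbler: Polishing tumbler, 200 x 200 mm, fixed: grey drive unit in front (-x), clear bowl behind (inside x -19 to +94, y +-92 mm, floor at 24 mm). Dark steel deck 85 mm above the bench. Origin: centre of its underside; x points from the push plate to the rear, z up. The slide runs along x on the deck's middle between guides (outer faces y +-46 mm, tops level with the slide's top).
- slide (a joint): Travel of the loading slide, m: 0 = at rest (shut), 0.05 = fully home against its stop. Sprung: about 2 N at the start, 6 N at full stroke. A blank in the pocket is carried over an opening in the deck and falls into the bowl (60 mm lower) only in the last few mm of the stroke; at rest the slide covers the opening.
- slide_pocket (a point): Centre of the slide's pocket at deck level, which is the pocket's floor; moves with the slide, axes as the tumbler's. The pocket is a square through-hole, 40 x 40 mm, in the 70 mm wide steel slide, whose top is 13 mm above this point. A blank in it stands on the deck and sticks out 23 mm.
- slide_push (a point): Middle of the front (-x) face of the upright push plate at the slide's front end, 66 mm in -x from the pocket's centre; moves with the slide. The plate is 70 mm wide (y), 7 mm thick; its upper edge is 19 mm above this point, the slide's top 20 mm below it. Push it along the tumbler's +x. The deck extends 19 mm in front of this face, then free air.
- start (a joint): Travel of the start button, m: 0 = up, 0.006 = all the way down; sprung, 5 to 6.5 N takes it fully down.
- start_top (a point): Centre of the top of the start button, a grey disc of 28 mm diameter in a black round housing at the front left of the deck (tumbler x = -72, y = +72 mm), 103 mm above the bench. Moves with the button; press straight down.
Things that resemble listed ones, but are neither listed nor needed, are in the scene too. Leave any turquoise look-alike of the round_blank alone.

How it is judged (in metres and radians):
On the way, in this order (a step that is already met when the one before it is completed fails the run):
1. the short round blank stands in the pocket of the slide, let go, with the slide at rest (horizontal distance between round_blank and slide_pocket below 0.01 m and z of round_blank in the frame of slide_pocket below 0.005 m and angle between round_blank's own z axis and vertical below 0.2 rad and value of joint slide below 0.005 m and contact force between round_blank and the fingers below 0.05 N), for 0.2 s.
2. the slide is pushed fully home (value of joint slide above 0.045 m), for 0.05 s.
3. the blank lies in the bowl and the slide has sprung back shut (z of round_blank in the frame of tumbler between 0.015 and 0.055 m and x of round_blank in the frame of tumbler between -0.02 and 0.1 m and y of round_blank in the frame of tumbler between -0.1 and 0.1 m and value of joint slide below 0.004 m), for 0.1 s.
4. the start button is pressed all the way down (z of round_blank in the frame of tumbler between 0.015 and 0.055 m and x of round_blank in the frame of tumbler between -0.02 and 0.1 m and y of round_blank in the frame of tumbler between -0.1 and 0.1 m and value of joint start above 0.0048 m), for 0.05 s.
At the end, for the whole second after the job is handed in: The short round blank rests in the tumbler's bowl, the slide is back shut (within 4 mm), the start button has been pressed down (at least 4.8 of its 6 mm) after that and is up again (within 1.5 mm), and the tall and square blanks still stand within 30 mm of where they were (all of step 3 and value of joint start below 0.0015 m and linear speed of round_blank below 0.02 m/s); the robot touches nothing.
It fails at once if the tall blank is shifted more than 30 mm or knocked over (distance of tall_blank from where it was at the start of the episode above 0.03 m or angle between tall_blank's own z axis and vertical above 0.5 rad).
It fails at once if the square blank is shifted more than 30 mm or knocked over (distance of square_blank from where it was at the start of the episode above 0.03 m or angle between square_blank's own z axis and vertical above 0.5 rad).
It also fails if it takes over 53 s, if anything falls off the work surface, if the arm or the gripper's body presses on something with over 40 N, if the wrist force passes 120 N, or if a joint passes its speed limit or range.

## Working session

There is one attempt and no reset: what is moved stays moved. The work goes in short steps, Python scripts to look and compute and a tool call to move; the robot and the scene stay as the last step left them, time stands still between calls to the robot, and variables do not carry over. Pictures are saved under pics/ and viewed, at most 12 in all, crops included, and the job is handed in when it is done.

Besides the shell and the picture viewer there is one more tool, called after ">>>" as name(argument=value, ...) on one line, values as JSON. send_rows: Moves the arm, as the interface text tells. Its arguments: {"type":"object","properties":{"plan":{"type":"array","items":{"type":"array","items":{"type":"number"}}}},"required":["plan"]}

```bash
ls; mkdir -p pics; python3 - <<'E'
from rig import *
import cv2,numpy as np
s=read_state();print(s);print(finger_overhang)
for n in("top","scene"):
    p,d=capture(n);cv2.imwrite(f"pics/{n}0.png",p);np.save(f"{n}0.npy",d);print(n,calibration(n))
E
```

```text
pics
{'time_s': 0.0, 'joint_positions': array([-7.45138813e+01,  3.02790393e+01,  8.21563950e+01, -3.60232693e-04,
        6.76890887e+01, -1.02255664e+01]), 'qvel': array([-0.06539457, -0.07348034,  0.08153307,  0.03187761,  0.02592936,
       -0.02359958]), 'tau': array([ 7.97986104e-04, -4.40042818e+01, -1.76588792e+01,  6.33742777e-02,
        5.83713397e-02, -1.57520244e-04]), 'position': array([ 0.27100299, -0.56240903,  0.23557077]), 'tcp_rot': array([[ 9.00987634e-01,  4.33844374e-01, -5.85896299e-04],
       [ 4.33844603e-01, -9.00985283e-01,  2.09287866e-03],
       [ 3.80099687e-04, -2.13984574e-03, -9.99997638e-01]]), 'force': array([-0.29171905, -0.66968828, -0.45741915]), 'moment': array([-0.00149011, -0.01465519, -0.01321474]), 'grasp_force': 0.0, 'opening': 0.9986929172120418}
0.014
top {'fx': 434.30747107185624, 'fy': 434.30747107185624, 'cx': 320.2650190062681, 'cy': 188.2762722298216, 'xyz': array([0.41794014, 0.15945458, 1.10218678]), 'rotation': array([[-0.01144202, -0.99888269,  0.04585252],
       [-0.99969   ,  0.01244126,  0.0215666 ],
       [-0.02211296, -0.04559154, -0.99871539]])}
scene {'fx': 400.16166464883446, 'fy': 400.16166464883446, 'cx': 312.30660547447127, 'cy': 197.46279798877373, 'xyz': array([1.02512374, 0.50380484, 0.66037532]), 'rotation': array([[-0.51829691,  0.5786836 , -0.62967738],
       [ 0.85517827,  0.34536539, -0.38651375],
       [-0.00620039, -0.7388153 , -0.67387945]])}
```

View pics/top0.png

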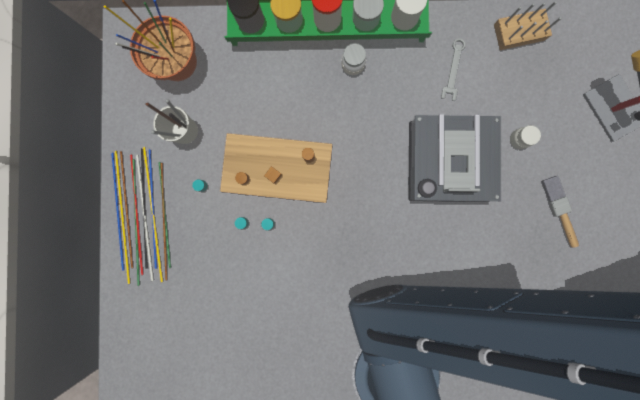

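View pics/scene0.png

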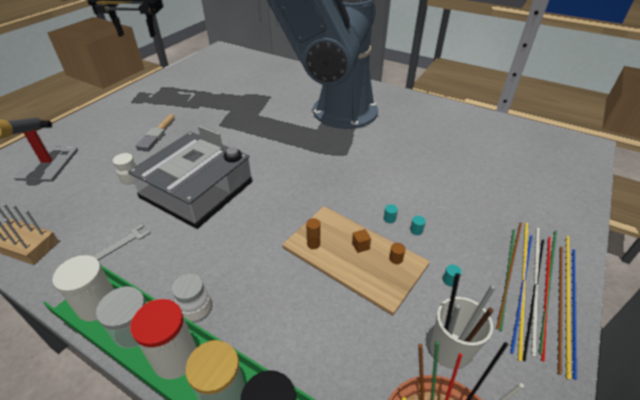

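The top view shows the board, with the short round blank at (241,178), the square at (273,174) and the tall one at (308,155). The tumbler is near (456,158), its button at (427,187) and its pocket at (459,163). The scene view agrees: the amber blank on the far right of the row, at (397,253), is short and round.

```bash
cat > h.py <<'E'
import cv2,numpy as np
from rig import *
def ray(n,u,v,z,c=None):
    c=c or calibration(n);d=np.array([(u-c['cx'])/c['fx'],(v-c['cy'])/c['fy'],1.])
    if n=="wrist":
        r=np.hypot(d[0],d[1]);d=np.array([d[0]*np.sin(r)/r,d[1]*np.sin(r)/r,np.cos(r)]) if r>1e-9 else np.array([0,0,1.])
    d=c['rotation']@d
    return c['xyz']+d*(z-c['xyz'][2])/d[2]
def amber(p):
    h=cv2.cvtColor(p,cv2.COLOR_BGR2HSV)
    return cv2.inRange(h,(5,150,40),(18,255,190))
E
python3 - <<'E'
from h import *
p=cv2.imread("pics/top0.png");d=np.load("top0.npy");c=calibration("top")
m=amber(p);n,l,st,ce=cv2.connectedComponentsWithStats(m)
for i in range(1,n):
    x,y,w,h,a=st[i]
    if a>25 and 220<x<335 and 130<y<205:
        dm=np.median(d[l==i]); print(st[i],ce[i],"d",dm,ray("top",*ce[i],.051),ray("top",*ce[i],.081))
s=cv2.imread("pics/scene0.png");m=amber(s);n,l,st,ce=cv2.connectedComponentsWithStats(m)
for i in range(1,n):
    x,y,w,h,a=st[i]
    if a>40 and 280<x<430 and 205<y<300: print("scene",st[i],ce[i],ray("scene",*ce[i],.033),ray("scene",*ce[i],.048))
# heights of deck
for u,v in((426,187),(459,163),(415,140),(459,135),(459,187),(460,300)):
    print(u,v,d[v,u],ray("top",u,v,.085)[:2], c['xyz'][2]+(c['rotation']@np.array([(u-c['cx'])/c['fx']*d[v,u],(v-c['cy'])/c['fy']*d[v,u],d[v,u]]))[2])
cv2.imwrite("pics/crop.png",cv2.resize(p[105:215,400:512],None,fx=5,fy=5,interpolation=cv2.INTER_CUBIC))
E
```

```text
scene [307 219  13  30 338] [312.92899408 232.95857988] [0.53373387 0.20298316 0.033     ] [0.54548257 0.21017554 0.048     ]
scene [353 230  17  22 300] [360.94666667 240.35      ] [0.50024931 0.29944054 0.033     ] [0.5127986  0.30432671 0.048     ]
scene [390 244  15  20 235] [396.70638298 253.04680851] [0.49389347 0.3762249  0.033     ] [0.50659473 0.37927522 0.048     ]
426 187 0.99147487 [ 0.46454821 -0.06531811] 0.10678075743376625
459 163 1.0133586 [ 0.51967799 -0.14322752] 0.08566066993470445
415 140 1.0195937 [ 0.57522346 -0.04213206] 0.08415197191406887
459 135 1.0039563 [ 0.58546998 -0.14493275] 0.09804327048423267
459 187 1.0021464 [ 0.46359096 -0.14177382] 0.09438313317392955
460 300 0.6265042 [ 0.20323142 -0.1373123 ] 0.4646822572813918
```

View pics/crop.png

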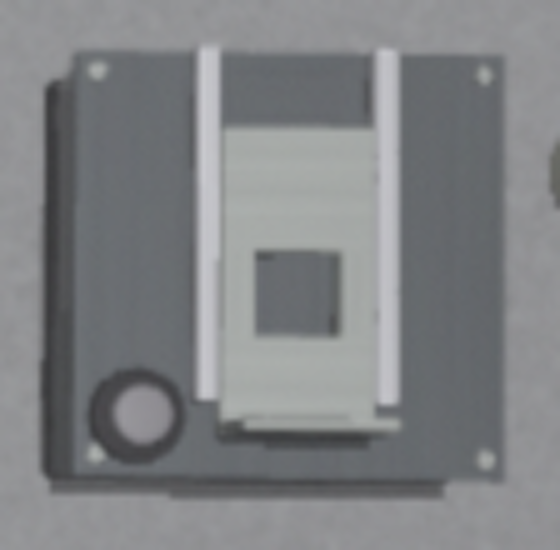

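The crop shows the deck screws at (97,70), (485,75), (96,453) and (486,459). The pocket is centred at about (299,294) and the button at about (142,412).

```bash
python3 - <<'E'
from h import *
p=cv2.imread("pics/top0.png")
f=lambda u,v:(400+(u+.5)/5-.5,105+(v+.5)/5-.5)
S=[ray("top",*f(*q),.0855)[:2] for q in((97,70),(485,75),(96,453),(486,459))]
o=np.mean(S,0);print("screws",np.round(S,4),"origin",o)
ex=(S[0]+S[1]-S[2]-S[3])/2;ey=(S[0]+S[2]-S[1]-S[3])/2
yaw=np.arctan2(ex[1],ex[0]),np.arctan2(-ey[0],ey[1]);print("len",np.hypot(*ex),np.hypot(*ey),"yaw",np.degrees(yaw))
a=np.mean(yaw);R=np.array([[np.cos(a),-np.sin(a)],[np.sin(a),np.cos(a)]])
print("pocket pred",o+R@[-.015,0],"seen",ray("top",*f(299,294),.098)[:2])
print("button pred",o+R@[-.072,.072],"seen",ray("top",*f(142,412),.103)[:2])
print("push pred",o+R@[-.081,0])
h=cv2.cvtColor(p,cv2.COLOR_BGR2HSV)
for q in((308,154),(241,178),(272,174),(290,150)):print(q,h[q[1],q[0]])
m=cv2.inRange(h,(5,165,30),(16,255,255));n,l,st,ce=cv2.connectedComponentsWithStats(m)
for i in range(1,n):
    x,y,w,hh,A=st[i]
    if A>15 and 220<x<335 and 130<y<205: print(st[i],ce[i],ray("top",*ce[i],.045),ray("top",*ce[i],.075))
E
```

```text
screws [[ 0.6256 -0.0525]
 [ 0.6203 -0.2331]
 [ 0.4456 -0.0481]
 [ 0.4406 -0.2282]] origin [ 0.53303718 -0.14045888]
len 0.17988973943375727 0.1804396209162316 yaw [-1.47752966 -1.62322614]
pocket pred [ 0.51804267 -0.14005304] seen [ 0.51744006 -0.14025073]
button pred [ 0.46301156 -0.06653721] seen [ 0.46366636 -0.0658994 ]
push pred [ 0.45206683 -0.13826735]
(308, 154) [ 15 137 175]
(241, 178) [ 15 147 167]
(272, 174) [ 15 144 172]
(290, 150) [ 18 102 198]
```

```bash
python3 - <<'E'
from h import *
p=cv2.imread("pics/top0.png");h=cv2.cvtColor(p,cv2.COLOR_BGR2HSV)
m=cv2.inRange(h,(5,122,30),(16,255,255));n,l,st,ce=cv2.connectedComponentsWithStats(m)
for i in range(1,n):
    x,y,w,hh,A=st[i]
    if A>15 and 220<x<335 and 130<y<205: print(st[i],ce[i],ray("top",*ce[i],.045),ray("top",*ce[i],.075))
E
```

```text
[302 148  12  12 122] [307.58196721 153.56557377] [0.55191287 0.2123616  0.045     ] [0.5481111  0.21086025 0.075     ]
[264 167  17  16 159] [272.35220126 174.52201258] [0.50162483 0.29915265 0.045     ] [0.4992501  0.29518841 0.075     ]
[235 172  13  12 117] [240.92307692 177.42735043] [0.49550479 0.37640159 0.045     ] [0.49330373 0.37024524 0.075     ]
```

>>> send_rows(plan=[[80,0.03,0,0,0.119],[80,0.03,0,0,0.119],[80,0.03,0,0,0.119],[80,0.03,0,0,0.119],[80,0.01,-0.04,0,0],[80,0.01,-0.04,0,0],[80,0.01,-0.04,0,0],[80,0.01,-0.04,0,0],[80,0.01,-0.04,0,0],[80,0.01,-0.04,0,0],[80,0.01,-0.04,0,0],[80,0.01,-0.04,0,0],[80,0,-0.04,0,0],[80,0,-0.04,0,0],[80,0,-0.04,0,0],[80,0,-0.04,0,0],[80,0,-0.04,0,0],[80,0,-0.04,0,0],[80,0,-0.04,0,0],[80,0,-0.04,0,0]])

```text
time_s: 1.77
position: [0.4826, 0.1082, 0.2364]
tcp_rot: [[1.0, -0.027, -0.001], [-0.027, -1.0, -0.0], [-0.001, 0.0, -1.0]]
force: [0.4, -0.6, 0.4]
opening: 0.684
grasp_force: 0.0
```

>>> send_rows(plan=[[80,0.005,-0.038,0,0],[80,0,-0.038,0,0],[80,0,-0.038,0,0],[80,0,-0.038,0,0],[80,0,-0.038,0,0],[80,0,-0.038,0.02,0],[80,0,-0.038,0.03,0],[80,0,0,0.03,0],[80,0,0,0,0],[80,0,0,0,0]])

```text
time_s: 2.6
position: [0.4933, 0.3649, 0.1593]
tcp_rot: [[1.0, -0.026, -0.005], [-0.026, -1.0, -0.003], [-0.005, 0.003, -1.0]]
force: [-0.2, 0.4, 0.8]
opening: 0.688
grasp_force: 0.0
```

```bash
python3 - <<'E'
from h import *
s=read_state();c=calibration("wrist");print(s['position'],c)
p,d=capture("wrist");cv2.imwrite("pics/w1.png",p);np.save("w1.npy",d)
h=cv2.cvtColor(p,cv2.COLOR_BGR2HSV);m=cv2.inRange(h,(5,122,30),(16,255,255));n,l,st,ce=cv2.connectedComponentsWithStats(m)
for i in range(1,n):
    if st[i][4]>150: print(st[i],ce[i],ray("wrist",*ce[i],.051,c),d[int(ce[i][1]),int(ce[i][0])])
E
```

```text
[0.49334329 0.36493615 0.15929655] {'fx': 309.70691628693146, 'fy': 309.70691628693146, 'cx': 320.8910159739427, 'cy': 201.2421468801912, 'xyz': array([0.56463834, 0.36198827, 0.30755086]), 'rotation': array([[-0.02531228, -0.96455382, -0.26266941],
       [-0.99967451,  0.02526038,  0.003575  ],
       [ 0.00318685,  0.26267441, -0.96487927]])}
[  0  17  17  17 152] [ 7.72368421 25.03289474] [0.74171723 0.76217761 0.051     ] 0.097131774
[ 450  124   69   42 1929] [488.23691032 143.12130638] [0.54591339 0.20839428 0.051     ] 0.2277604
[272 129  34  24 253] [289.01185771 140.48616601] [0.54758441 0.38799471 0.051     ] 0.2877075
[ 60 142  24  91 288] [ 70.34722222 187.14583333] [0.51791363 0.63609909 0.051     ] 0.3070522
[121 159  15  63 161] [126.97515528 184.9689441 ] [0.51617012 0.55138921 0.051     ] 0.30809036
[ 260  162  168   76 8336] [350.67814299 202.0118762 ] [0.49343771 0.33728729 0.051     ] 0.30322435
```

View pics/w1.png

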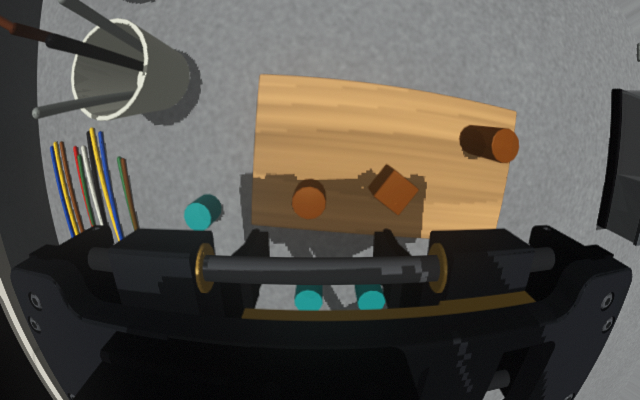

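The wrist view shows the short round blank's top at about (309,203), the square at (395,190), the tall one at (490,145) and turquoise look-alikes near the bottom edge.

```bash
python3 - <<'E'
from h import *
import json
p=cv2.imread("pics/w1.png");c=dict(calibration("wrist"))
# same pose as when taken
r=p[172:230,280:340];h=cv2.cvtColor(r,cv2.COLOR_BGR2HSV)
print(h[10:56:4,29].tolist())
am=cv2.inRange(h,(3,170,60),(14,255,255))
v=h[...,2][am>0];t,_=cv2.threshold(v.reshape(-1,1),0,255,cv2.THRESH_OTSU);print("otsu",t)
for nm,m in(("top",am&cv2.inRange(h[...,2],t,255)),("all",am)):
    n,l,st,ce=cv2.connectedComponentsWithStats(m);i=1+np.argmax(st[1:,4]);cn,_=cv2.findContours((l==i).astype(np.uint8),0,2)
    (x,y),R=cv2.minEnclosingCircle(max(cn,key=len));print(nm,st[i],ce[i]+[280,172],x+280,y+172,R)
    for z in(.051,):print(ray("wrist",*(ce[i]+[280,172]),z,c),ray("wrist",x+280,y+172,z,c))
E
```

```text
[[13, 168, 70], [14, 188, 87], [13, 186, 144], [13, 188, 140], [13, 191, 136], [13, 195, 132], [12, 197, 131], [12, 194, 129], [12, 200, 126], [13, 187, 116], [16, 130, 98], [17, 129, 97]]
otsu 101.0
top [ 12  15  34  32 849] [308.2991755  202.43816254] 308.34848403930664 202.5 16.719039916992188
[0.49554876 0.37420334 0.051     ] [0.49549214 0.37416265 0.051     ]
all [ 12   8  34  39 945] [308.74285714 200.85714286] 309.0 199.15789413452148 19.26210594177246
[0.49695483 0.37376695 0.051     ] [0.49846678 0.37348936 0.051     ]
```

>>> send_rows(plan=[[80,0.002,-0.01,0,0],[80,0,0,0.03,0],[80,0,0,0.03,0],[80,0,0,0.03,0],[80,0,0,0.015,0],[80,0,0,0.008,0],[80,0,0,0,0],[80,0,0,0,0]])

```text
time_s: 3.32
position: [0.4991, 0.3759, 0.0499]
tcp_rot: [[1.0, -0.028, 0.003], [-0.028, -1.0, 0.001], [0.003, -0.002, -1.0]]
force: [1.6, 0.4, 0.4]
opening: 0.684
grasp_force: 0.0
```

>>> send_rows(plan=[[80,-0.003,0,0.003,0],[80,0,0,0,0],[80,0,0,0,0]])

```text
time_s: 3.57
position: [0.4949, 0.376, 0.0466]
tcp_rot: [[1.0, -0.027, 0.002], [-0.027, -1.0, 0.001], [0.002, -0.001, -1.0]]
force: [-1.2, -0.9, -0.2]
opening: 0.683
grasp_force: 0.0
```

```bash
python3 - <<'E'
from h import *
s=read_state();print(s['position'],s['tcp_rot'][:,2])
p,d=capture("top");h=cv2.cvtColor(p,cv2.COLOR_BGR2HSV)
s=read_state();print(s['position'])
p,d=capture("wrist");s=read_state();print(s['position']);cv2.imwrite("pics/w2.png",p[150:350,200:480])
E
```

```text
[0.49491179 0.37595686 0.04655116] [ 1.62124228e-03  8.39056755e-04 -9.99998334e-01]
[0.49492229 0.37595169 0.04639419]
[0.49490541 0.3759177  0.04619114]
```

View pics/w2.png

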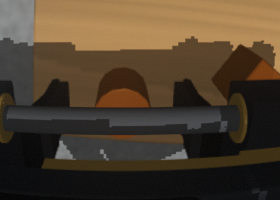

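The blank, at (123,95) in the crop, sits centred between the fingers and clear of the square block. I'll close the gripper.

>>> send_rows(plan=[[255,0,0,0,0],[255,0,0,0,0],[255,0,0,0,0],[255,0,0,0,0],[255,0,0,0,0],[255,0,0,0,0]])

```text
time_s: 4.17
position: [0.4945, 0.3756, 0.0453]
tcp_rot: [[1.0, -0.027, -0.0], [-0.027, -1.0, -0.0], [-0.0, 0.0, -1.0]]
force: [-0.6, -0.5, -0.4]
opening: 0.339
grasp_force: 30.0
```

>>> send_rows(plan=[[255,0,0,-0.02,0],[255,0,0,-0.04,0],[255,0,0,-0.04,0],[255,0,0,-0.04,0],[255,0,0.02,-0.02,0],[255,0.004,0.04,0,0],[255,0.004,0.04,0,0],[255,0.004,0.04,0,0],[255,0.004,0.04,0,0],[255,0.004,0.04,0,0],[255,0.004,0.04,0,0],[255,0.004,0.04,0,0],[255,0.004,0.04,0,0],[255,0.004,0.04,0,0],[255,0,0.04,0,0],[255,0,0.04,0,0],[255,0,0.035,0,0],[255,0,0.015,0,0],[255,0,0,0,0],[255,0,0,0,0]])

```text
time_s: 5.83
position: [0.5162, -0.1357, 0.2051]
tcp_rot: [[1.0, -0.03, -0.001], [-0.03, -1.0, 0.001], [-0.001, -0.001, -1.0]]
force: [0.6, 0.4, -1.0]
opening: 0.34
grasp_force: 30.0
```

```bash
python3 - <<'E'
from h import *
s=read_state();c=calibration("wrist");print(s['position'],s['opening'])
p,d=capture("wrist");cv2.imwrite("pics/w3.png",p);print({k:np.round(v,5).tolist() for k,v in c.items()})
a=np.radians(-1.55);R=np.array([[np.cos(a),-np.sin(a)],[np.sin(a),np.cos(a)]])
from scipy.spatial.transform import Rotation
# predicted pixels of the screws and pocket corners
o=np.array([.533,-.1405])
def pr(w):
    q=c['rotation'].T@(np.array(w)-c['xyz']);r=np.hypot(*q[:2]);t=np.arctan2(r,q[2]);return np.round([c['cx']+c['fx']*t*q[0]/r,c['cy']+c['fy']*t*q[1]/r],1)
for x,y,z in((.09,.09,.085),(.09,-.09,.085),(.005,.02,.098),(.005,-.02,.098),(-.035,.02,.098),(-.035,-.02,.098)):print((x,y,z),pr([*(o+R@[x,y]),z]))
E
```

```text
[ 0.5162461  -0.13572146  0.20509742] 0.34029707504710266
{'fx': 309.70692, 'fy': 309.70692, 'cx': 320.89102, 'cy': 201.24215, 'xyz': [0.5868, -0.13946, 0.35367], 'rotation': [[-0.02866, -0.96573, -0.25797], [-0.99959, 0.02747, 0.00819], [-0.00082, 0.2581, -0.96612]]}
(0.09, 0.09, 0.085) [221.9  83.1]
(0.09, -0.09, 0.085) [425.5  83.2]
(0.005, 0.02, 0.098) [300.4 178.8]
(0.005, -0.02, 0.098) [348.  178.8]
(-0.035, 0.02, 0.098) [301.3 223.9]
(-0.035, -0.02, 0.098) [347.  223.8]
```

View pics/w3.png

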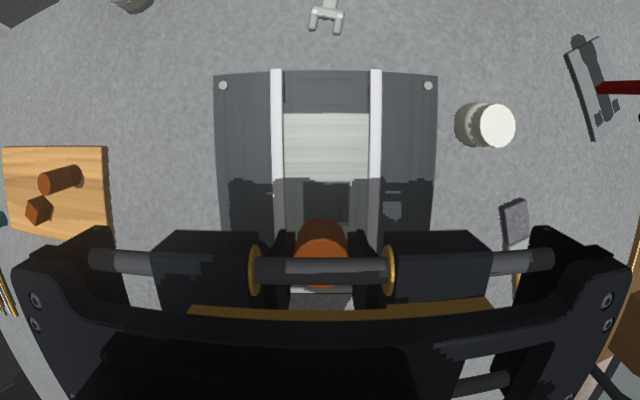

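```bash
python3 - <<'E'
from h import *
c=calibration("wrist");s=read_state();t=s['position'];print(t)
def pr(w):
    q=c['rotation'].T@(np.array(w)-c['xyz']);r=np.hypot(*q[:2]);a=np.arctan2(r,q[2]);return np.array([c['cx']+c['fx']*a*q[0]/r,c['cy']+c['fy']*a*q[1]/r])
for dz in(.0057,-.0303):
    P=np.array([pr(t+[.015*np.cos(k),.015*np.sin(k),dz]) for k in np.linspace(0,6.28,60)]);print(P.min(0),P.max(0),P.mean(0))
p=cv2.imread("pics/w3.png");h=cv2.cvtColor(p,cv2.COLOR_BGR2HSV)[205:300,280:365]
m=cv2.inRange(h,(3,150,30),(15,255,255))
for v in range(5,95,6):
    u=np.where(m[v]>0)[0]
    if len(u):print(v+205,u.min()+280,u.max()+280,h[v,40].tolist())
# screws, brightest spot
g=cv2.cvtColor(p,cv2.COLOR_BGR2GRAY)
for u,v in((223,86),(428,86)):
    w=g[v-6:v+7,u-6:u+7].astype(float);w=np.clip(w-150,0,None);yy,xx=np.mgrid[-6:7,-6:7];print((w*xx).sum()/w.sum()+u,(w*yy).sum()/w.sum()+v)
E
```

```text
[ 0.51610673 -0.13460417  0.20507444]
[288.55279645 235.38144997] [347.07601481 287.58201367] [317.7976931 261.5067428]
[294.25524022 213.74291697] [342.57888661 258.61990117] [318.40020772 236.10021736]
228 302 340 [12, 149, 58]
234 300 342 [12, 160, 59]
240 298 343 [13, 185, 143]
246 296 346 [12, 196, 130]
252 295 347 [12, 198, 130]
288 317 321 [12, 173, 109]
222.6815144766147 84.65553080920564
427.9303278688525 85.06659836065573
```

>>> send_rows(plan=[[255,0.002,0.005,0,0],[255,0,0,0.03,0],[255,0,0,0.03,0],[255,0,0,0.01,0],[255,0,0,0,0],[255,0,0,0,0],[255,0,0,0,0]])

```text
time_s: 6.47
position: [0.5196, -0.1401, 0.1365]
tcp_rot: [[1.0, -0.026, 0.002], [-0.026, -1.0, -0.001], [0.002, 0.001, -1.0]]
force: [0.4, -0.5, -0.6]
opening: 0.336
grasp_force: 30.0
```

```bash
python3 - <<'E'
from h import *
for i in range(3):
    p,d=capture("scene");print(read_state()['position'])
cv2.imwrite("pics/s4.png",cv2.resize(p[110:230,110:270],None,fx=5,fy=5,interpolation=cv2.INTER_CUBIC))
E
```

```text
[ 0.5197106  -0.14035566  0.13676672]
[ 0.51966088 -0.14046232  0.13684302]
[ 0.51949913 -0.14046168  0.13676127]
```

View pics/s4.png

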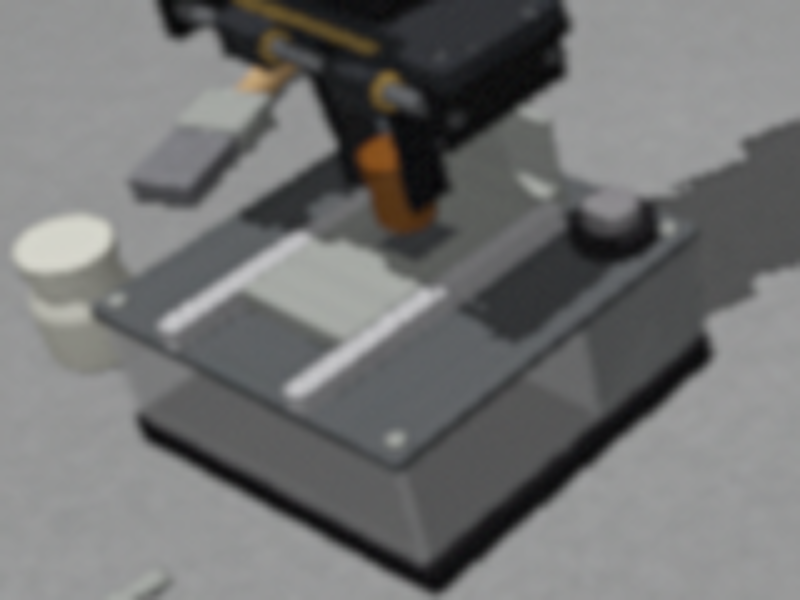

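The blank, with its bottom at about (405,225) in the crop, hangs over the dark pocket. I'll lower it gently.

>>> send_rows(plan=[[255,-0.0015,0,0,0],[255,0,0,0.006,0],[255,0,0,0.005,0],[255,0,0,0.004,0],[255,0,0,0,0],[255,0,0,0,0]])

```text
time_s: 7.12
position: [0.5167, -0.14, 0.1197]
tcp_rot: [[1.0, -0.027, -0.001], [-0.027, -1.0, 0.001], [-0.001, -0.001, -1.0]]
force: [0.4, -0.1, -0.2]
opening: 0.337
grasp_force: 30.0
```

>>> send_rows(plan=[[255,0.001,0,0.002,0],[255,0,0,0.0015,0],[255,0,0,0,0],[255,0,0,0,0]])

```text
time_s: 7.45
position: [0.518, -0.1402, 0.1167]
tcp_rot: [[1.0, -0.027, -0.0], [-0.027, -1.0, 0.0], [-0.0, -0.0, -1.0]]
force: [0.8, -0.5, -1.2]
opening: 0.338
grasp_force: 30.0
```

>>> send_rows(plan=[[120,0,0,0,0],[100,0,0,0,0],[80,0,0,0,0],[80,0,0,0,0],[80,0,0,0,0],[80,0,0,-0.01,0],[80,0,0,-0.03,0],[80,0,0,-0.04,0],[80,0,0,-0.02,0],[80,0,0,0,0],[80,0,0,0,0]])

```text
time_s: 8.37
position: [0.5187, -0.1405, 0.2188]
tcp_rot: [[1.0, -0.027, 0.004], [-0.027, -1.0, -0.002], [0.004, 0.002, -1.0]]
force: [-0.6, -0.0, -0.3]
opening: 0.689
grasp_force: 0.0
```

```bash
python3 - <<'E'
from h import *
print(read_state()['position'],read_state()['opening'])
p,d=capture("scene")
cv2.imwrite("pics/s5.png",cv2.resize(p[110:230,110:270],None,fx=5,fy=5,interpolation=cv2.INTER_CUBIC))
E
```

```text
[ 0.51872298 -0.14051907  0.21878026] 0.6890236096228762
```

View pics/s5.png

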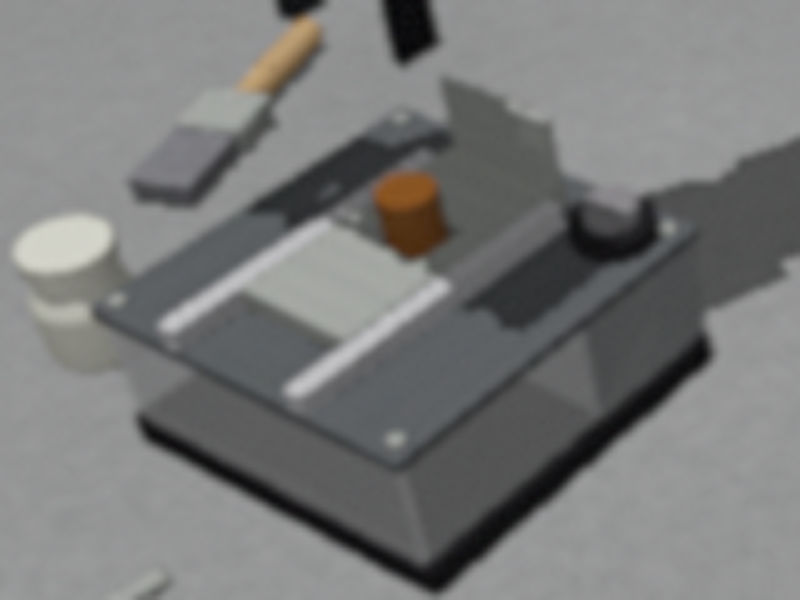

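The blank stands upright in the pocket, at about (408,213) in the crop. Next I'll go in front of the push plate with the fingers shut.

>>> send_rows(plan=[[255,-0.03,0,0,0],[255,-0.035,0,0,0],[255,-0.032,0,0,0],[255,0,0,0,0],[255,0,0,0,0],[255,0,0,0.03,0],[255,0,0,0.03,0],[255,0,0,0.025,0],[255,0,0,0.012,0],[255,0,0,0,0],[255,0,0,0,0],[255,0,0,0,0]])

```text
time_s: 9.42
position: [0.4221, -0.138, 0.12]
tcp_rot: [[1.0, -0.027, 0.001], [-0.027, -1.0, -0.001], [0.001, 0.001, -1.0]]
force: [0.4, -0.5, 0.1]
opening: 0.009
grasp_force: 0.0
```

>>> send_rows(plan=[[255,0.008,0,0,0],[255,0.008,0,0,0],[255,0.006,0,0,0],[255,0.006,0,0,0],[255,0.006,0,0,0],[255,0.006,0,0,0],[255,0.006,0,0,0],[255,0.006,0,0,0],[255,0.006,0,0,0],[255,0.005,0,0,0],[255,0.004,0,0,0],[255,0,0,0,0],[255,0,0,0,0]])

```text
time_s: 10.5
position: [0.4875, -0.139, 0.1198]
tcp_rot: [[1.0, -0.027, -0.002], [-0.027, -1.0, 0.001], [-0.002, -0.001, -1.0]]
force: [-6.0, -0.7, 3.5]
opening: 0.005
grasp_force: 2.5
```

>>> send_rows(plan=[[255,0.002,0,0,0],[255,0.002,0,0,0],[255,0.001,0,0,0],[255,0,0,0,0],[255,0,0,0,0]])

```text
time_s: 10.92
position: [0.4899, -0.1389, 0.1196]
tcp_rot: [[1.0, -0.026, -0.007], [-0.026, -1.0, 0.002], [-0.007, -0.001, -1.0]]
force: [-9.3, -2.0, 5.7]
opening: 0.007
grasp_force: 4.8
```

>>> send_rows(plan=[[255,0.002,0,0,0],[255,0.002,0,0,0],[255,0,0,0,0],[255,0,0,0,0],[255,0,0,0,0]])

```text
time_s: 11.33
position: [0.49, -0.1385, 0.1193]
tcp_rot: [[1.0, -0.025, -0.015], [-0.025, -1.0, 0.003], [-0.015, -0.003, -1.0]]
force: [-17.3, -4.2, 10.3]
opening: 0.006
grasp_force: 8.7
```

```bash
python3 - <<'E'
from h import *
print(read_state()['position'],read_state()['force'])
p,d=capture("scene")
cv2.imwrite("pics/s6.png",cv2.resize(p[110:230,110:270],None,fx=5,fy=5,interpolation=cv2.INTER_CUBIC))
E
```

```text
[ 0.48996633 -0.13851678  0.11925191] [-17.26922116  -4.19230377  10.25751911]
```

View pics/s6.png

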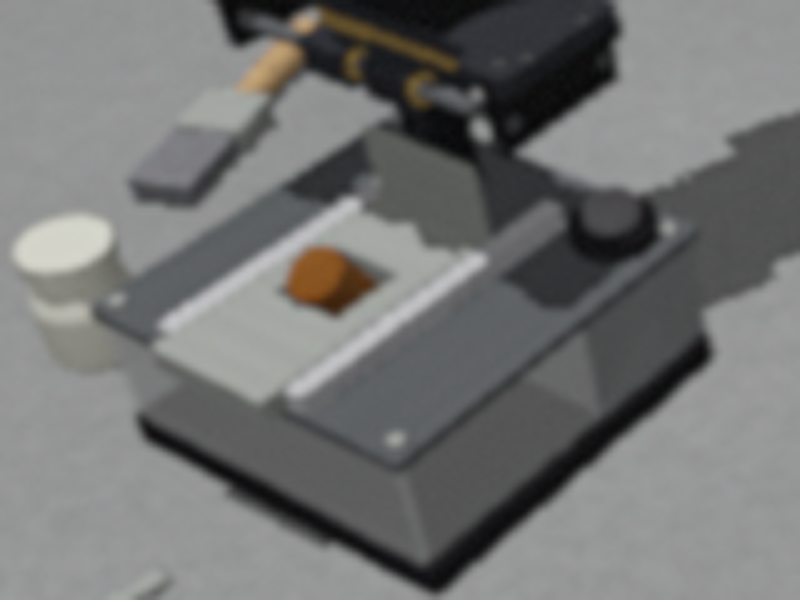

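The blank has tipped forward in the pocket, at about (325,278) in the crop, and hasn't fallen through. I'll measure the slide's actual travel from its rear corners.

```bash
python3 - <<'E'
from h import *
f=lambda u,v:(110+(u+.5)/5-.5,110+(v+.5)/5-.5)
r=lambda u,v:ray("scene",*f(u,v),.098)
for a,b in(((245,288),(160,347)),((345,341),(265,403))):print(r(*a),r(*b),np.linalg.norm(r(*a)-r(*b)))
for t in ("top","scene"):
  p,d=capture(t);cv2.imwrite(f"pics/{t}7.png",p);np.save(f"{t}7.npy",d)
p0=cv2.cvtColor(cv2.imread("pics/top0.png"),6).astype(int);p1=cv2.cvtColor(cv2.imread("pics/top7.png"),6).astype(int)
for u in(448,452,466,470):
    print(u,p0[110:135,u].tolist(),p1[110:135,u].tolist())
# blank depth points in scene
p,d=cv2.imread("pics/scene7.png"),np.load("scene7.npy");c=calibration("scene");h=cv2.cvtColor(p,40)
m=cv2.inRange(h,(3,150,40),(16,255,255));m[:155]=0;m[180:]=0;m[:,:160]=0;m[:,190:]=0
v,u=np.where(m);q=np.stack([(u-c['cx'])/c['fx'],(v-c['cy'])/c['fy'],np.ones(len(u))])*d[v,u]
w=(c['rotation']@q).T+c['xyz'];print(len(u),w.min(0),w.max(0),np.percentile(w,[5,50,95],axis=0))
E
```

```text
[ 0.59179592 -0.17320826  0.098     ] [ 0.64093021 -0.17341661  0.098     ] 0.04913473497536078
[ 0.59599327 -0.10611015  0.098     ] [ 0.64378933 -0.10519658  0.098     ] 0.0478047890241924
448 [147, 146, 146, 145, 142, 125, 108, 107, 105, 105, 106, 107, 108, 106, 106, 107, 106, 106, 107, 113, 139, 166, 168, 169, 168] [180, 180, 181, 179, 179, 181, 182, 181, 181, 181, 180, 179, 180, 181, 183, 184, 182, 181, 181, 181, 179, 182, 181, 181, 180]
452 [147, 147, 148, 147, 143, 130, 109, 105, 104, 103, 105, 106, 106, 106, 107, 107, 107, 106, 106, 113, 139, 167, 169, 169, 167] [181, 180, 180, 179, 179, 181, 182, 182, 181, 180, 179, 178, 178, 180, 182, 183, 181, 181, 180, 180, 180, 181, 175, 148, 82]
466 [146, 146, 148, 148, 145, 130, 108, 105, 104, 103, 105, 106, 106, 105, 106, 105, 106, 106, 105, 107, 131, 165, 169, 168, 167] [179, 179, 180, 178, 178, 180, 182, 181, 180, 180, 179, 178, 177, 179, 181, 181, 179, 179, 178, 179, 179, 180, 175, 149, 104]
470 [146, 147, 151, 150, 145, 130, 109, 104, 106, 105, 105, 106, 106, 106, 106, 107, 106, 106, 107, 110, 130, 165, 168, 168, 167] [179, 179, 180, 178, 178, 179, 181, 181, 179, 179, 179, 177, 176, 178, 180, 180, 179, 179, 179, 179, 178, 180, 179, 178, 177]
123 [ 0.56030006 -0.15058243  0.09652174] [ 0.5893615  -0.12353109  0.11786878] [[ 0.56519234 -0.14803691  0.0995143 ]
 [ 0.57598728 -0.13261661  0.10810963]
 [ 0.58626969 -0.12535666  0.11432468]]
```

>>> send_rows(plan=[[255,-0.003,0,0,0],[255,-0.003,0,0,0],[255,-0.003,0,0,0],[255,0.009,0,0,0],[255,-0.009,0,0,0],[255,0.009,0,0,0],[255,-0.001,0,0,0],[255,-0.001,0,0,0]])

```text
time_s: 12.15
position: [0.4899, -0.1378, 0.1188]
tcp_rot: [[1.0, -0.026, -0.011], [-0.026, -1.0, 0.004], [-0.012, -0.004, -1.0]]
force: [-10.0, 0.2, 2.4]
opening: 0.004
grasp_force: 5.2
```

```bash
cat > chk.py <<'E'
from h import *
s=read_state();print(s['position'],s['force'],s['time_s'])
c=calibration("scene");p,d=capture("scene");h=cv2.cvtColor(p,40);cv2.imwrite("pics/last.png",p)
m=cv2.inRange(h,(3,150,25),(18,255,255));m[:130]=0;m[210:]=0;m[:,:130]=0;m[:,240:]=0
v,u=np.where(m);q=np.stack([(u-c['cx'])/c['fx'],(v-c['cy'])/c['fy'],np.ones(len(u))])*d[v,u]
w=(c['rotation']@q).T+c['xyz'];print("amber px",len(u))
if len(u):print(np.round(np.percentile(w,[3,50,97],axis=0),4),u.mean(),v.mean())
t,_=capture("top");g=cv2.cvtColor(t,6).astype(float)
e=[];
for k in(448,452,466,470):
    x=g[95:135,k];
    print(k,x[:20].astype(int).tolist() if k==470 else "")
E
python3 chk.py
```

```text
[ 0.48988552 -0.13775679  0.11882382] [-10.04413988   0.20787875   2.4066757 ] 12.15
amber px 0
448 
452 
466 
470 [164, 164, 165, 161, 160, 158, 161, 163, 161, 159, 159, 160, 160, 163, 171, 179, 180, 180, 178, 177]
```

The amber has gone from above the deck, so the blank dropped. I'll let the slide spring back shut.

>>> send_rows(plan=[[255,-0.008,0,0,0],[255,-0.008,0,0,0],[255,-0.008,0,0,0],[255,-0.008,0,0,0],[255,-0.008,0,0,0],[255,-0.01,0,0,0],[255,-0.01,0,0,0],[255,-0.01,0,-0.005,0],[255,0,0,-0.03,0],[255,0,0,-0.03,0],[255,0,0,0,0],[255,0,0,0,0]])

```text
time_s: 13.25
position: [0.4266, -0.139, 0.1869]
tcp_rot: [[1.0, -0.028, 0.006], [-0.028, -1.0, -0.004], [0.006, 0.004, -1.0]]
force: [-0.2, 0.4, -0.5]
opening: 0.005
grasp_force: 0.0
```

```bash
python3 - <<'E'
from h import *
print(read_state()['position'],read_state()['tcp_rot'])
p,d=capture("scene")
cv2.imwrite("pics/s8.png",cv2.resize(p[110:230,110:270],None,fx=5,fy=5,interpolation=cv2.INTER_CUBIC))
E
```

```text
[ 0.42658282 -0.13901147  0.18694417] [[ 0.99959812 -0.02762425  0.00636384]
 [-0.02759938 -0.99961121 -0.0039636 ]
 [ 0.00647086  0.00378637 -0.9999719 ]]
```

View pics/s8.png

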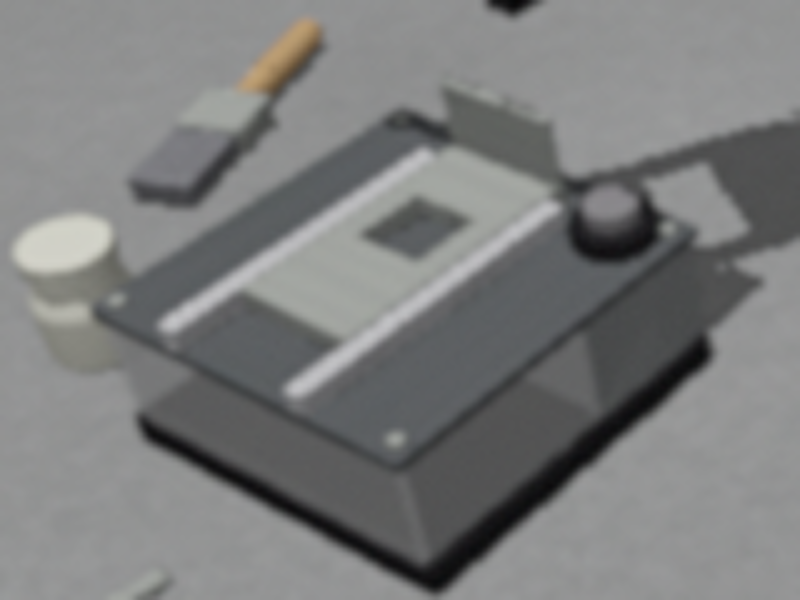

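The slide is shut and the pocket, at about (418,228) in the crop, is empty. Next comes the button, whose top is at about (612,205).

>>> send_rows(plan=[[255,0.015,-0.035,0,0],[255,0.02,-0.038,0,0],[255,0,0,0,0],[255,0,0,0.03,0],[255,0,0,0.025,0],[255,0,0,0.007,0],[255,0,0,0,0],[255,0,0,0,0],[255,0,0,0,0]])

```text
time_s: 14.05
position: [0.4618, -0.0673, 0.1234]
tcp_rot: [[1.0, -0.028, 0.001], [-0.028, -1.0, -0.001], [0.001, 0.001, -1.0]]
force: [-0.1, 0.5, 0.6]
opening: 0.004
grasp_force: 0.0
```

>>> send_rows(plan=[[255,0.0015,-0.001,0.004,0],[255,0,0,0.003,0],[255,0,0,0.002,0],[255,0,0,0.002,0],[255,0,0,0.002,0],[255,0,0,0.001,0],[255,0,0,0,0],[255,0,0,0,0]])

```text
time_s: 14.72
position: [0.4642, -0.0665, 0.1145]
tcp_rot: [[1.0, -0.026, 0.005], [-0.026, -1.0, -0.003], [0.005, 0.003, -1.0]]
force: [-8.6, 1.0, 50.9]
opening: 0.003
grasp_force: 25.5
```

>>> send_rows(plan=[[255,0,0,-0.004,0],[255,0,0,-0.01,0],[255,0,0,-0.03,0],[255,-0.03,0,-0.03,0],[255,-0.04,0,0,0],[255,0,0,0,0],[255,0,0,0,0]])

```text
time_s: 15.3
position: [0.3908, -0.0629, 0.1826]
tcp_rot: [[1.0, -0.028, -0.002], [-0.028, -1.0, 0.001], [-0.002, -0.001, -1.0]]
force: [0.4, -0.2, -0.0]
opening: 0.004
grasp_force: 0.0
```

```bash
python3 - <<'E'
from h import *
print(read_state()['position'])
from scipy.stats import binned_statistic
a=np.radians(-1.55);R=np.array([[np.cos(a),-np.sin(a)],[np.sin(a),np.cos(a)]]);o=np.array([.533,-.1405])
for n in("wrist","top","scene"):
    c=calibration(n);p,d=capture(n);v,u=np.mgrid[0:400,0:640];x=(u-c['cx'])/c['fx'];y=(v-c['cy'])/c['fy']
    if n=="wrist":
        r=np.hypot(x,y)+1e-9;k=np.tan(np.minimum(r,1.4))/r;x,y=x*k,y*k
    w=np.stack([x*d,y*d,d],-1)@c['rotation'].T+c['xyz'];t=(w[...,:2]-o)@R
    rr=np.hypot(t[...,0]+.072,t[...,1]-.072);ok=(d>0)&(rr<.035)&(w[...,2]<.13)
    print(n,ok.sum())
    if ok.sum()>10:
        for s in range(0,32,3):
            q=w[...,2][ok&(rr*1e3>=s)&(rr*1e3<s+3)]
            if len(q):print(s,len(q),np.round(np.percentile(q,[10,50,90]),4))
E
```

```text
[ 0.39077454 -0.06289674  0.18255847]
wrist 5546
0 54 [0.1067 0.1075 0.1083]
3 166 [0.1066 0.1075 0.1083]
6 272 [0.1066 0.1074 0.1083]
9 357 [0.1061 0.1073 0.1082]
12 429 [0.0969 0.1054 0.1077]
15 519 [0.0966 0.0975 0.0986]
18 563 [0.0961 0.0973 0.0982]
21 570 [0.0848 0.0864 0.0975]
24 717 [0.0846 0.0855 0.0866]
27 761 [0.0846 0.0855 0.0867]
30 699 [0.0846 0.0856 0.088 ]
top 821
0 5 [0.1074 0.1075 0.1076]
3 17 [0.1043 0.1063 0.1085]
6 28 [0.1036 0.1064 0.1081]
9 35 [0.1037 0.1062 0.1085]
12 48 [0.0965 0.104  0.1074]
15 57 [0.0948 0.0973 0.0996]
18 70 [0.094  0.0964 0.099 ]
21 74 [0.0836 0.0871 0.0959]
24 107 [0.0453 0.0842 0.087 ]
27 157 [0.0158 0.083  0.0868]
30 131 [-0.0012  0.0835  0.0877]
scene 771
0 3 [0.1055 0.1059 0.1063]
3 8 [0.1061 0.1065 0.1067]
6 18 [0.105  0.1065 0.1075]
9 19 [0.1035 0.1062 0.1076]
12 42 [0.0963 0.1028 0.1071]
15 35 [0.0954 0.097  0.1031]
18 45 [0.0852 0.095  0.0971]
21 86 [0.084  0.0893 0.096 ]
24 68 [0.0286 0.0837 0.0864]
27 185 [0.0121 0.0557 0.086 ]
30 168 [0.0068 0.0558 0.0858]
```

Depth puts the button top at 107 mm and the housing at 97 mm, so the tip at 100.5 mm with 51 N means it bottomed out. I'll press once more, softer, to confirm the travel.

>>> send_rows(plan=[[255,0.04,0,0,0],[255,0.032,0.0015,0,0],[255,0,0,0.03,0],[255,0,0,0.025,0],[255,0,0,0.004,0],[255,0,0,0.003,0],[255,0,0,0.002,0],[255,0,0,0,0],[255,0,0,0,0],[255,0,0,0,0]])

```text
time_s: 16.28
position: [0.4657, -0.0674, 0.1193]
tcp_rot: [[1.0, -0.027, 0.001], [-0.027, -1.0, -0.001], [0.001, 0.0, -1.0]]
force: [-0.8, 1.8, 2.4]
opening: 0.008
grasp_force: 1.3
```

>>> send_rows(plan=[[255,0,0,0.0015,0],[255,0,0,0.001,0],[255,0,0,0,0],[255,0,0,0,0],[255,0,0,0,0]])

```text
time_s: 16.7
position: [0.4657, -0.0675, 0.116]
tcp_rot: [[1.0, -0.027, 0.001], [-0.027, -1.0, -0.0], [0.001, 0.0, -1.0]]
force: [0.2, 1.7, 5.0]
opening: 0.003
grasp_force: 2.2
```

>>> send_rows(plan=[[255,0,0,0.0015,0],[255,0,0,0.001,0],[255,0,0,0,0],[255,0,0,0,0],[255,0,0,0,0]])

```text
time_s: 17.12
position: [0.4658, -0.0675, 0.1151]
tcp_rot: [[1.0, -0.027, 0.002], [-0.027, -1.0, -0.001], [0.002, 0.001, -1.0]]
force: [-3.8, 2.2, 21.0]
opening: 0.009
grasp_force: 10.4
```

The force rose softly to 5 N and then hit a hard stop at 21 N, so the button is fully down. I'll lift off and check that everything is at rest.

>>> send_rows(plan=[[255,0,0,-0.004,0],[255,0,0,-0.01,0],[255,0,0,-0.03,0],[255,0,0,-0.04,0],[255,-0.02,0,-0.03,0],[255,0,0,0,0],[255,0,0,0,0],[255,0,0,0,0],[255,0,0,0,0]])

```text
time_s: 17.87
position: [0.4451, -0.0668, 0.2261]
tcp_rot: [[1.0, -0.027, -0.002], [-0.027, -1.0, 0.001], [-0.002, -0.001, -1.0]]
force: [-0.4, 0.1, -0.5]
opening: 0.01
grasp_force: 0.0
```

```bash
python3 - <<'E'
from h import *
s=read_state();print(s['position'],s['force'],s['time_s'])
for n in("top","scene"):
    p,d=capture(n);q=cv2.imread(f"pics/{n}0.png");h=cv2.cvtColor(p,40);h0=cv2.cvtColor(q,40)
    for nm,x in(("before",h0),("now",h)):
        m=cv2.inRange(x,(3,140,15),(16,255,255));k,l,st,ce=cv2.connectedComponentsWithStats(m)
        print(n,nm,[(ce[i].round().astype(int).tolist(),int(st[i][4])) for i in range(1,k) if st[i][4]>40 and 100<ce[i][0]<520 and 120<ce[i][1]<300])
cv2.imwrite("pics/s9.png",cv2.resize(p[110:310,110:430],None,fx=2.5,fy=2.5,interpolation=cv2.INTER_CUBIC))
E
```

```text
[ 0.44507473 -0.06681239  0.22606505] [-0.42479099  0.11491683 -0.54346856] 17.8667
top before [([272, 175], 121), ([241, 178], 96)]
top now [([271, 174], 72)]
scene before [([313, 233], 359), ([515, 246], 53), ([361, 240], 315), ([397, 253], 242)]
scene now [([313, 233], 359), ([515, 246], 50), ([361, 240], 314)]
```

View pics/s9.png

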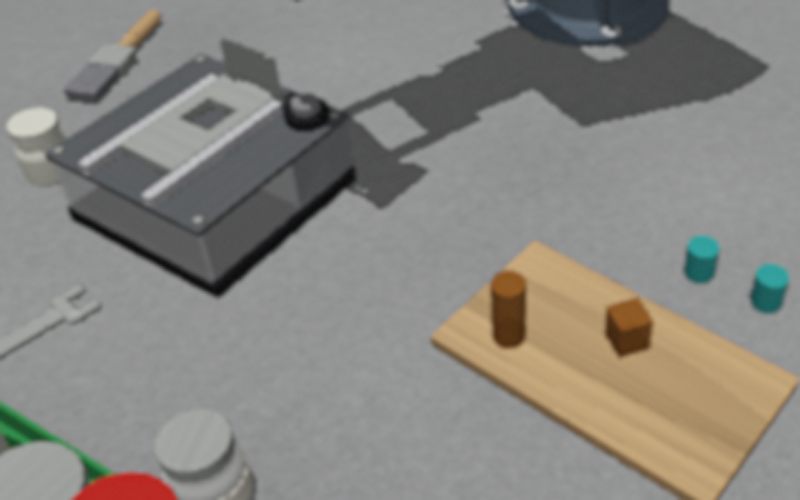

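The tall blank, at about (508,310), and the square, at about (629,327), haven't moved. The slide is shut, the button is up and the arm is clear, so I'm handing in.

```bash
python3 -c "
from rig import hand_in;print(hand_in())"
```

```text
the job is handed in; nothing more can be done
None
```

I handed the job in: the short round blank dropped out of the slide's pocket into the tumbler (I couldn't see it inside the bowl), the slide sprang back shut, the start button was pressed fully down and released, and the tall and square blanks were not moved.

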